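# Clamp the dust canister onto the extraction pipe

### The job

Swing the open half of the clamp ring round the two flanges until it is snug, so that it pushes the canister square onto the pipe; then turn the cam lever so that its hook catches the pin on the ring and draws the clamp tight. Stop when the lever goes firm and do not force it, or the clamp is overstrained; it must stay tight when you let go, and the rest of the bench stays as it is.

Things in the scene. Friction and masses are not known exactly. Their poses are not given: they have to be found in the camera images.
- pipe_mouth (a point): Centre of the top face of the fixed pipe flange (aluminium disc, diameter 80 mm, 8 mm thick, top 75 mm above the table) on a 200 x 180 mm grey base plate. Axes: z up; x from the lugs of the clamp ring towards its hinge; y to the side to which the swinging half opens. The fixed half of the ring is on the -y side, 63 to 90 mm above the table, outer radius 48 mm. Offsets below are in this frame, in mm from this point.
- canister_foot (a point): Centre of the underside of the loose aluminium canister: flange diameter 80 mm, 8 mm thick, above it a body of diameter 54 mm, in all 54 mm high, 0.2 to 0.42 kg. It stands on the pipe flange, 2 to 5 mm off centre towards +y. The closing ring slides it home.
- jaw (a joint): Angle of the swinging half of the ring about its upright hinge (rad), grows as it opens towards +y; starts at 0.6 to 1.2. It stays where it is left. Swinging it takes 1 to 4 N at its knob, sliding the canister included; it is snug when it goes firm, at about -0.025; push it there with 6 to 15 N. The reading is noisy (about 0.01).
- jaw_knob (a point): Middle of the upright black knob (diameter 14 mm, standing free from 90 to 136 mm above the table) on the swinging half; this point is 116 mm above the table, 129 mm from the hinge axis. With the jaw at 0 it lies at x -60, y +52; about 36 mm from it, near x -74, y +18, stands the ring's steel pin (diameter 8 mm, top 101 mm above the table).
- jaw_hinge (a point): Point on the upright hinge axis of the swinging half (x +58, y 0), 116 mm above the table.
- lever (a joint): Angle of the cam lever about its upright pivot (rad), grows clockwise seen from above as the lever is closed; starts at -0.15 to 0.25. At 0 the handle points 300 degrees counterclockwise from +x. With the jaw snug, the spiral hook (100 mm above the table at most) starts to pass round the pin at 0.8 and bites somewhere between 0.9 and 1.75, depending on how the pin was set, which is not measured; it is tight 0.1 to 0.3 after the bite. Keep below 0.7 until the jaw is snug.
- lever_knob (a point): Middle of the upright black knob (diameter 14 mm, standing free from 101 to 141 mm above the table) at the end of the steel cam lever, 55 mm from the pivot; this point is 120 mm above the table.
- lever_pivot (a point): Point on the upright pivot axis of the cam lever (x -74, y -14), 120 mm above the table. Pushed at its knob the lever turns stiffly with about 4.5 N; from the bite on the force climbs by some 0.5 N per mm of knob travel. It is tight at 8 to 11 N at the knob; above about 13 N the clamp is overstrained. The force is felt only while pushing on: the stiff lever holds itself when you stop, springing back by 0.03 rad or so.
There are look-alikes about, which are no part of the job. What is shaped like the part that bears canister_foot but green or pink is not meant.

How it is judged:
By the outcome, as a careful person would: the job done as asked, in the order asked, and still so for the second after the job is handed in, with the robot touching nothing.
It also fails if it takes over 58 s, if anything falls off the work surface, if the arm or the gripper's body presses on something with over 40 N, if the wrist force passes 120 N, or if a joint passes its speed limit or range.

### The arm

A 7-joint arm with a two-finger parallel gripper is mounted at the origin on the work surface. World frame = base frame: x ahead of the robot, y to its left, z up, the work surface at z = 0. Lengths are in m, angles in degrees, forces in N, time in s.
With the tool pointing down it reaches from about 0.425 to 0.925 m from the base axis. Payload 6.8 kg.
Tool frame: the origin (TCP) lies between the finger pads; the fingertips stand 11 mm ahead of it and the grasp point (between the pads) lies 8 mm behind it; z points along the fingers, y is the line along which they close (so a half turn about z gives the same grasp; the last joint's range is limited). The gripper opens to 88 mm and grips with 3 to 60 N. Pads are 20 mm wide; open, the fingers measure 115 mm over their backs; the gripper's body (75 mm by 178 mm) begins 61 mm behind the grasp point.
Start: joints at [-69.448, 27.33, 1.283, 89.118, -0.659, 63.558, -4.761], TCP at [0.304, 0.603, 0.234] pointing down, gripper open.
Joint ranges: [-169.35, 169.35], [-19.33, 120.38], [-80.79, 83.38], [13.8, 139.57], [-78.32, 258.32], [9.67, 109.79], [-169.56, 169.56]. Speed limits (degrees/s): [136.94, 136.94, 180, 180, 180, 180, 180].

### API

Orientations are given as a 3x3 rotation matrix whose columns are the frame's x, y, z axes.
In Python, from bench import observe, snapshot, hand_in gives the robot as it stands.
- The arm moves only by the shell command python3 -m jog 'ROWS' [FORCE]. ROWS is JSON, a list of rows, each an object with "rotation": the turn, a rotation vector about the tool's x, y, z in units of 60 degrees (1.0 is 60 degrees), a list of three; "xyz": the shift along the tool's x, y, z in units of 30 mm (1.0 is 30 mm), a list of three; "gripper": the opening, from -1 (shut) to 1 (fully open). A call has 1 to 20 rows; each row shifts and turns the commanded pose from where the row before left it, along the tool's axes as they then stand; what a row does not reach is not made up. A row lasts 1/10 s, in which the tool goes at most 50 mm and 8.59 degrees, less where a joint would pass 70% of its speed; a pose out of reach is approached as far as the arm can. A call with a number of a shift or a turn outside -1 to 1 is refused whole. A call with a gripper value outside its range is refused whole. The fingers move at their own pace and stop on an object; FORCE is the grip in N (left out, the last holds). Time passes only in rows, so rows that do not move let the fingers close. It gives the time, the measured TCP pose, the force, the opening and the grip force at its end, in the units of the state.
- observe(): the state, without advancing time (a new reading comes with each control period).
- snapshot(name): name is "side" or "top"; returns a dict with "img" (400x640x3 uint8, red, green, blue), "fx", "fy", "cx", "cy" (pixels), "rvec" (rotation vector, rad) and "tvec" (3), from world to camera coordinates, as OpenCV has them. Camera axes: x right, y down, z forward; pixel columns grow to the right and rows downward; lengths in m; the calibration is good to about 2 mm. A picture is of the moment at which its call begins. There is no depth.
- hand_in(): hands the job in; it is judged then, once.
The state is a dict: "clock": time; "joints": joint angles; "dq": joint speeds; "effort": joint torques, N m; "position": TCP position; "ee_rot": TCP orientation; "wrist_force": force on the tool from outside, world axes, zero at the start; "torque": the same for the moment, N m; "grip_width": finger opening in m; "grasp_force": force on a finger pad.
Only numpy, scipy, OpenCV 4.12 (cv2) and the standard library are available. Lean on these libraries where they do the work, as an engineer would, in place of code of your own. Each camera call takes 0.05 s, during which the arm holds its last target. There are 200 camera calls.

## Working session

There is one attempt and no reset: what is moved stays moved. The work goes in short steps, Python scripts to look and compute and a shell command to move; the robot and the scene stay as the last step left them, time stands still between calls to the robot, and variables do not carry over. Pictures are saved under pics/ and viewed, at most 10 in all, crops included, and the job is handed in when it is done.

```bash
mkdir -p pics; ls; python3 - <<'E'
from bench import observe,snapshot
import cv2,pickle
s=observe();print({k:s[k] for k in("clock","position","ee_rot","wrist_force","grip_width")})
d={}
for n in("side","top"):
    d[n]=snapshot(n);cv2.imwrite(f"pics/{n}0.png",d[n]["img"][:,:,::-1])
    print(n,{k:v for k,v in d[n].items() if k!="img"})
pickle.dump(d,open("s0.pkl","wb"))
E
```

```text
pics
{'clock': 0.0, 'position': array([0.30352555, 0.60225374, 0.23269823]), 'ee_rot': array([[-8.93024411e-01,  4.50007697e-01, -6.88288506e-04],
       [ 4.50008203e-01,  8.93022862e-01, -1.66885185e-03],
       [-1.36338804e-04, -1.80006091e-03, -9.99998371e-01]]), 'wrist_force': array([-0.12007148,  0.87624551,  0.03915116]), 'grip_width': 0.0879587718101438}
side {'fx': 368.208182611622, 'fy': 368.208182611622, 'cx': 319.76721530982195, 'cy': 199.3201704504322, 'rvec': array([ 0.26164533, -2.77195093,  1.22913408]), 'tvec': array([0.54199392, 0.12253381, 0.63243866])}
top {'fx': 388.32370309679186, 'fy': 388.32370309679186, 'cx': 318.0836889792237, 'cy': 195.68014717138772, 'rvec': array([ 2.19196184, -2.15174269,  0.04340006]), 'tvec': array([0.0021155 , 0.56166996, 0.69929587])}
```

View pics/top0.png

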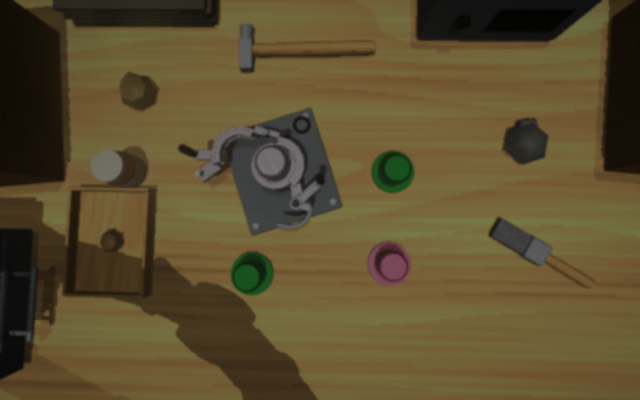

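View pics/side0.png

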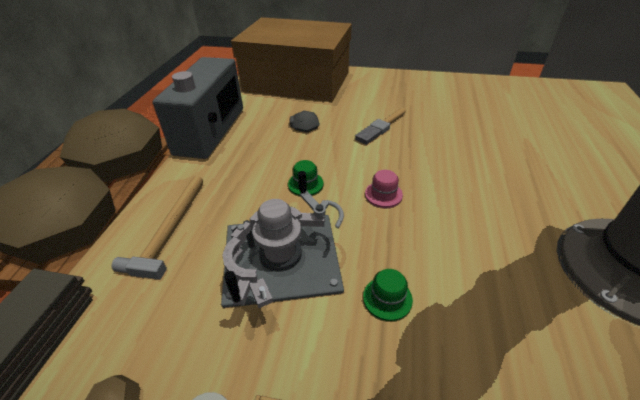

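The only aluminium canister is at top (272,162), side (275,225). The look-alikes are green at top (395,170) and (251,272), and pink at (390,263). Next I'll enlarge crops of the clamp in both views.

```bash
python3 - <<'E'
import cv2,pickle
d=pickle.load(open("s0.pkl","rb"))
a=d["top"]["img"][90:245,165:355,::-1]; b=d["side"]["img"][165:320,205:365,::-1]
for n,i,s in(("tc",a,4),("sc",b,3.75)):
    i=cv2.convertScaleAbs(cv2.resize(i,None,fx=s,fy=s,interpolation=cv2.INTER_CUBIC)[:600],alpha=1.6); cv2.imwrite(f"pics/{n}.png",i);print(i.shape)
E
```

```text
(600, 760, 3)
(581, 600, 3)
```

View pics/tc.png

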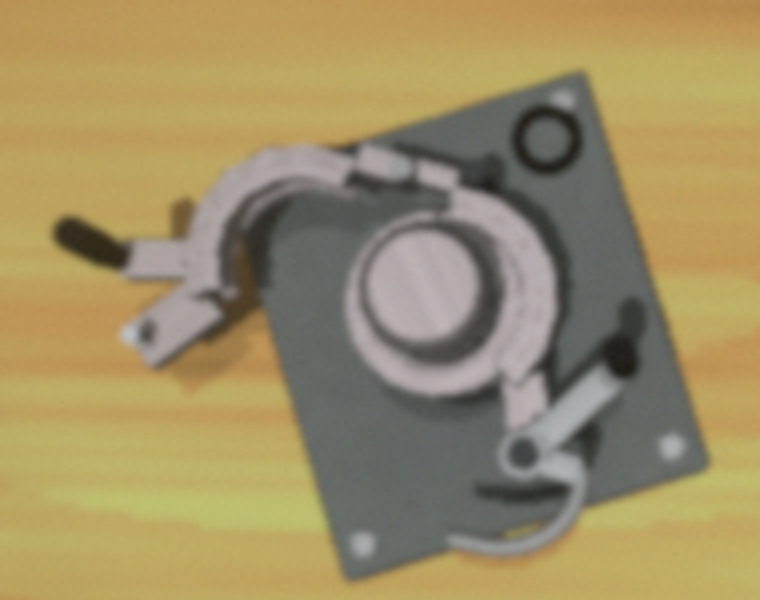

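View pics/sc.png

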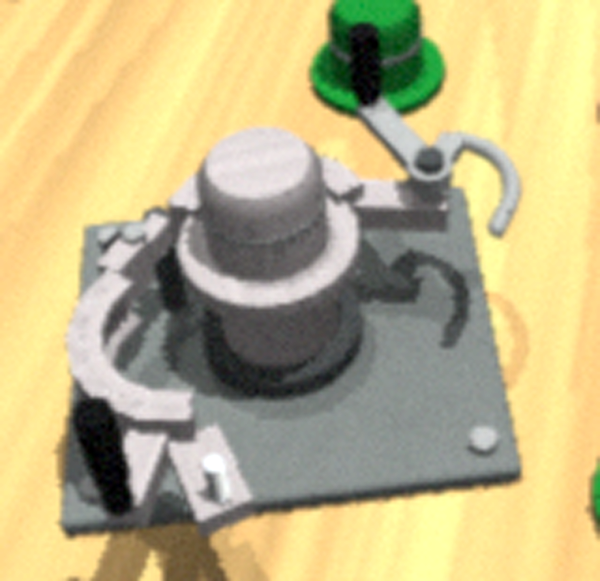

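The crops show these points:

| Point | Top px | Side px |
|---|---|---|
| Jaw knob, middle | (188,151) | (233,285) |
| Pin top | (197.5,173) | (262,288) |
| Lever knob | (320,179) | (303,183) |
| Lever pivot bolt | (296,203.5) | (320,207) |
| Canister top | (270,161) | (275,209) |

Next step is to fit the whole mechanism.

```bash
cat > fit.py <<'E'
import numpy as np,cv2,pickle
from scipy.optimize import least_squares
R2=lambda a:np.array([[np.cos(a),-np.sin(a)],[np.sin(a),np.cos(a)]])
def pts(p):
    x,y,th,j,l,e=p; c=np.array([x,y]); H=np.array([.058,0]);P=np.array([-.074,-.014])
    loc=dict(knob=(H+R2(-j)@(np.array([-.060,.052])-H),.116),pin=(H+R2(-j)@(np.array([-.074,.018])-H),.101),
      lev=(P+.055*np.array([np.cos(np.radians(300)-l),np.sin(np.radians(300)-l)]),.120),piv=(P,.103),can=(np.array([0,e]),.129),hinge=(H,.116))
    return {k:np.append(c+R2(th)@v,z) for k,(v,z) in loc.items()}
def proj(cam,X): return cv2.projectPoints(np.array(X)[None],cam["rvec"],cam["tvec"],np.array([[cam["fx"],0,cam["cx"]],[0,cam["fy"],cam["cy"]],[0,0,1]]),None)[0].ravel()
if __name__=="__main__":
    d=pickle.load(open("s0.pkl","rb"))
    obs={"top":dict(knob=(188,150.9),pin=(197.5,173.3),lev=(320.3,179.3),piv=(296,203.5),can=(270,160.75)),
     "side":dict(knob=(233,284.7),pin=(261.8,287.7),lev=(302.6,182.6),piv=(319.7,206.9),can=(275.1,209))}
    f=lambda p:np.concatenate([proj(d[c],pts(p)[k])-o for c in obs for k,o in obs[c].items()])
    best=min((least_squares(f,[.55,.1,t,.9,.05,.003],loss="soft_l1") for t in np.arange(0,6.3,.7)),key=lambda r:r.cost)
    print(best.x,best.cost);print(f(best.x).reshape(-1,2).round(1))
    np.save("p.npy",best.x)
    for k,v in pts(best.x).items():print(k,v.round(4))
E
python3 fit.py
```

```text
[0.60741927 0.08301578 0.32905361 1.18218173 0.07886275 0.00418317] 4.05628585203006
[[-1.   0.3]
 [-1.   0.4]
 [-0.   0.3]
 [ 0.   0.2]
 [-0.3  1.3]
 [-0.3 -1.3]
 [ 0.  -1.1]
 [-0.5 -0.5]
 [-0.1  0.3]
 [-1.  -1.1]]
knob [0.6239 0.2248 0.116 ]
pin [0.5891 0.213  0.101 ]
lev [0.5804 0.0065 0.12  ]
piv [0.5419 0.0459 0.103 ]
can [0.6061 0.087  0.129 ]
hinge [0.6623 0.1018 0.116 ]
```

The fit is good to about 1 px. I'll move above the jaw knob, then turn the tool so y lies along the tangent (17.3° world), with the fingers partly closed to straddle the knob.

```bash
python3 -m jog '[{"rotation":[0,0,0],"xyz":[-0.7,-0.3,-0.25],"gripper":-0.4},{"rotation":[0,0,0],"xyz":[-0.7,-0.3,-0.25],"gripper":-0.4},{"rotation":[0,0,0],"xyz":[-0.76,-0.32,-0.25],"gripper":-0.4},{"rotation":[0,0,0],"xyz":[-0.76,-0.32,-0.25],"gripper":-0.4},{"rotation":[0,0,0],"xyz":[-0.76,-0.32,0],"gripper":-0.4},{"rotation":[0,0,0],"xyz":[-0.76,-0.32,0],"gripper":-0.4},{"rotation":[0,0,0],"xyz":[-0.76,-0.32,0],"gripper":-0.4},{"rotation":[0,0,0],"xyz":[-0.76,-0.32,0],"gripper":-0.4},{"rotation":[0,0,0],"xyz":[-0.76,-0.32,0],"gripper":-0.4},{"rotation":[0,0,0],"xyz":[-0.76,-0.32,0],"gripper":-0.4},{"rotation":[0,0,0],"xyz":[-0.76,-0.32,0],"gripper":-0.4},{"rotation":[0,0,0],"xyz":[-0.76,-0.32,0],"gripper":-0.4},{"rotation":[0,0,0],"xyz":[-0.76,-0.32,0],"gripper":-0.4},{"rotation":[0,0,0],"xyz":[-0.76,-0.32,0],"gripper":-0.4},{"rotation":[0,0,0],"xyz":[-0.76,-0.32,0],"gripper":-0.4},{"rotation":[0,0,0],"xyz":[-0.76,-0.32,0],"gripper":-0.4},{"rotation":[0,0,0],"xyz":[-0.76,-0.32,0],"gripper":-0.4},{"rotation":[0,0,0],"xyz":[-0.76,-0.32,0],"gripper":-0.4},{"rotation":[0,0,0],"xyz":[-0.76,-0.32,0],"gripper":-0.4},{"rotation":[0,0,0],"xyz":[-0.76,-0.32,0],"gripper":-0.4}]'
python3 -m jog '[{"rotation":[0,0,0.128],"xyz":[0,0,0],"gripper":-0.4},{"rotation":[0,0,0.128],"xyz":[0,0,0],"gripper":-0.4},{"rotation":[0,0,0.128],"xyz":[0,0,0],"gripper":-0.4},{"rotation":[0,0,0.128],"xyz":[0,0,0],"gripper":-0.4},{"rotation":[0,0,0.128],"xyz":[0,0,0],"gripper":-0.4},{"rotation":[0,0,0.128],"xyz":[0,0,0],"gripper":-0.4},{"rotation":[0,0,0],"xyz":[0,0,0],"gripper":-0.4},{"rotation":[0,0,0],"xyz":[0,0,0],"gripper":-0.4}]'
```

```text
clock: 2.1
position: [0.6222, 0.2279, 0.2631]
ee_rot: [[-0.893, 0.45, -0.001], [0.45, 0.893, -0.0], [0.001, -0.001, -1.0]]
wrist_force: [-0.4, -0.2, 0.8]
grip_width: 0.0266
grasp_force: 0.0
clock: 2.9
position: [0.6216, 0.2289, 0.2633]
ee_rot: [[-0.299, 0.954, -0.001], [0.954, 0.299, -0.0], [-0.0, -0.001, -1.0]]
wrist_force: [0.6, 0.7, -0.1]
grip_width: 0.0266
grasp_force: 0.0
```

```bash
python3 -m jog '[{"rotation":[0,0,0],"xyz":[-0.15,0.03,0.6],"gripper":-0.4},{"rotation":[0,0,0],"xyz":[0,0,0.6],"gripper":-0.4},{"rotation":[0,0,0],"xyz":[0,0,0.6],"gripper":-0.4},{"rotation":[0,0,0],"xyz":[0,0,0.6],"gripper":-0.4},{"rotation":[0,0,0],"xyz":[0,0,0.6],"gripper":-0.4},{"rotation":[0,0,0],"xyz":[0,0,0.4],"gripper":-0.4},{"rotation":[0,0,0],"xyz":[0,0,0],"gripper":-0.4}]'
python3 - <<'E'
from bench import snapshot
import cv2,numpy as np
a=snapshot("top")["img"][80:240,130:330,::-1];b=snapshot("side")["img"][180:340,150:350,::-1]
cv2.imwrite("pics/c1.png",cv2.convertScaleAbs(cv2.resize(np.hstack([a,b]),None,fx=2,fy=2),alpha=1.5))
E
```

```text
clock: 3.6
position: [0.623, 0.2244, 0.1598]
ee_rot: [[-0.297, 0.955, -0.003], [0.955, 0.297, -0.001], [-0.0, -0.003, -1.0]]
wrist_force: [-0.4, 0.2, 0.2]
grip_width: 0.0261
grasp_force: 0.0
```

View pics/c1.png

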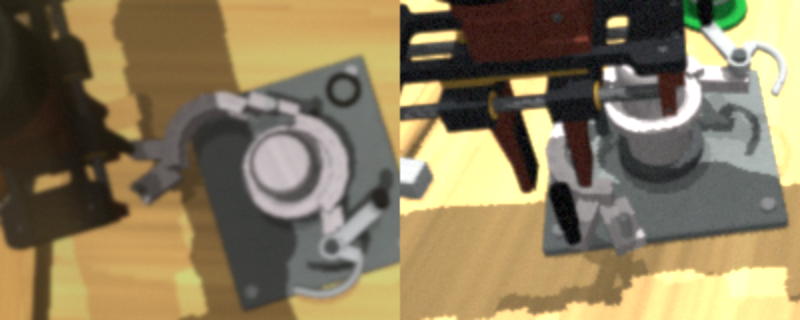

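The side half of the picture shows the two fingertips at (530,190) and (583,185). The knob top is between them at (558,184), so the straddle is centred and I can go down.

```bash
python3 -m jog '[{"rotation":[0,0,0],"xyz":[0,0,0.3],"gripper":-0.4},{"rotation":[0,0,0],"xyz":[0,0,0.3],"gripper":-0.4},{"rotation":[0,0,0],"xyz":[0,0,0.3],"gripper":-0.4},{"rotation":[0,0,0],"xyz":[0,0,0.3],"gripper":-0.4},{"rotation":[0,0,0],"xyz":[0,0,0.3],"gripper":-0.4},{"rotation":[0,0,0],"xyz":[0,0,0],"gripper":-0.4}]'
python3 -m jog '[{"rotation":[0,0,-0.05],"xyz":[0,-0.22,0],"gripper":-0.4},{"rotation":[0,0,-0.05],"xyz":[-0.006,-0.225,0],"gripper":-0.4},{"rotation":[0,0,-0.05],"xyz":[-0.006,-0.225,0],"gripper":-0.4},{"rotation":[0,0,0],"xyz":[0,0,0],"gripper":-0.4}]'
```

```text
clock: 4.3
position: [0.6231, 0.2244, 0.1148]
ee_rot: [[-0.295, 0.955, -0.003], [0.955, 0.295, -0.001], [-0.0, -0.003, -1.0]]
wrist_force: [0.0, -0.0, -0.2]
grip_width: 0.0262
grasp_force: 0.0
clock: 4.7
position: [0.6052, 0.2173, 0.117]
ee_rot: [[-0.441, 0.897, 0.0], [0.897, 0.441, 0.0], [0.0, 0.0, -1.0]]
wrist_force: [-0.5, 0.7, 0.9]
grip_width: 0.0266
grasp_force: 0.0
```

```bash
python3 -m jog '[{"rotation":[0,0,-0.05],"xyz":[-0.006,-0.225,0],"gripper":-0.4},{"rotation":[0,0,-0.05],"xyz":[-0.006,-0.225,0],"gripper":-0.4},{"rotation":[0,0,-0.05],"xyz":[-0.006,-0.225,0],"gripper":-0.4},{"rotation":[0,0,-0.05],"xyz":[-0.006,-0.225,0],"gripper":-0.4},{"rotation":[0,0,-0.05],"xyz":[-0.006,-0.225,0],"gripper":-0.4},{"rotation":[0,0,-0.05],"xyz":[-0.006,-0.225,0],"gripper":-0.4}]'
python3 -m jog '[{"rotation":[0,0,-0.05],"xyz":[-0.006,-0.225,0],"gripper":-0.4},{"rotation":[0,0,-0.05],"xyz":[-0.006,-0.225,0],"gripper":-0.4},{"rotation":[0,0,-0.05],"xyz":[-0.006,-0.225,0],"gripper":-0.4},{"rotation":[0,0,-0.05],"xyz":[-0.006,-0.225,0],"gripper":-0.4},{"rotation":[0,0,-0.05],"xyz":[-0.006,-0.225,0],"gripper":-0.4},{"rotation":[0,0,-0.05],"xyz":[-0.006,-0.225,0],"gripper":-0.4}]'
```

```text
clock: 5.3
position: [0.5732, 0.1944, 0.1171]
ee_rot: [[-0.697, 0.717, 0.002], [0.717, 0.697, 0.001], [-0.001, 0.002, -1.0]]
wrist_force: [1.3, -0.1, -0.1]
grip_width: 0.0265
grasp_force: 0.6
clock: 5.9
position: [0.5492, 0.1622, 0.1171]
ee_rot: [[-0.885, 0.466, 0.002], [0.466, 0.885, 0.001], [-0.001, 0.002, -1.0]]
wrist_force: [1.8, 0.4, -0.0]
grip_width: 0.0264
grasp_force: 0.6
```

```bash
python3 -m jog '[{"rotation":[0,0,-0.05],"xyz":[-0.006,-0.225,0],"gripper":-0.4},{"rotation":[0,0,-0.05],"xyz":[-0.006,-0.225,0],"gripper":-0.4},{"rotation":[0,0,-0.05],"xyz":[-0.006,-0.225,0],"gripper":-0.4},{"rotation":[0,0,-0.05],"xyz":[-0.006,-0.225,0],"gripper":-0.4},{"rotation":[0,0,-0.05],"xyz":[-0.006,-0.225,0],"gripper":-0.4}]'
python3 -m jog '[{"rotation":[0,0,-0.025],"xyz":[-0.001,-0.112,0],"gripper":-0.4},{"rotation":[0,0,-0.025],"xyz":[-0.001,-0.112,0],"gripper":-0.4},{"rotation":[0,0,-0.025],"xyz":[-0.001,-0.112,0],"gripper":-0.4},{"rotation":[0,0,-0.025],"xyz":[-0.001,-0.112,0],"gripper":-0.4}]'
```

```text
clock: 6.4
position: [0.5375, 0.1307, 0.1172]
ee_rot: [[-0.975, 0.221, 0.002], [0.221, 0.975, 0.001], [-0.002, 0.001, -1.0]]
wrist_force: [0.7, 0.4, -0.8]
grip_width: 0.026
grasp_force: 0.6
clock: 6.8
position: [0.5344, 0.1172, 0.1168]
ee_rot: [[-0.993, 0.117, 0.0], [0.117, 0.993, 0.0], [-0.0, 0.0, -1.0]]
wrist_force: [1.7, 1.9, 1.4]
grip_width: 0.0263
grasp_force: 0.6
```

```bash
python3 -m jog '[{"rotation":[0,0,-0.02],"xyz":[-0.001,-0.09,0],"gripper":-0.4},{"rotation":[0,0,-0.02],"xyz":[-0.001,-0.09,0],"gripper":-0.4},{"rotation":[0,0,-0.02],"xyz":[-0.001,-0.09,0],"gripper":-0.4},{"rotation":[0,0,0],"xyz":[0,0,0],"gripper":-0.4}]'
python3 -m jog '[{"rotation":[0,0,0],"xyz":[0,-0.06,0],"gripper":-0.4},{"rotation":[0,0,0],"xyz":[0,-0.04,0],"gripper":-0.4},{"rotation":[0,0,0],"xyz":[0,0,0],"gripper":-0.4}]'
```

```text
clock: 7.2
position: [0.5334, 0.1087, 0.1166]
ee_rot: [[-0.998, 0.056, -0.0], [0.056, 0.998, -0.0], [0.0, -0.0, -1.0]]
wrist_force: [-0.6, 0.9, 0.6]
grip_width: 0.0267
grasp_force: 0.4
clock: 7.5
position: [0.5331, 0.1061, 0.1166]
ee_rot: [[-0.998, 0.056, -0.001], [0.056, 0.998, 0.0], [0.001, -0.0, -1.0]]
wrist_force: [0.2, 2.5, 1.0]
grip_width: 0.0267
grasp_force: 0.9
```

```bash
python3 -m jog '[{"rotation":[0,0,0],"xyz":[0,-0.03,0],"gripper":-0.4},{"rotation":[0,0,0],"xyz":[0,-0.02,0],"gripper":-0.4},{"rotation":[0,0,0],"xyz":[0,0,0],"gripper":-0.4}]'
python3 -m jog '[{"rotation":[0,0,0],"xyz":[0,-0.03,0],"gripper":-0.4},{"rotation":[0,0,0],"xyz":[0,0,0],"gripper":-0.4}]'
```

```text
clock: 7.8
position: [0.5329, 0.1048, 0.1166]
ee_rot: [[-0.998, 0.056, -0.001], [0.056, 0.998, 0.0], [0.001, 0.0, -1.0]]
wrist_force: [-1.7, 2.8, 1.1]
grip_width: 0.0264
grasp_force: 1.5
clock: 8.0
position: [0.5329, 0.1046, 0.1166]
ee_rot: [[-0.998, 0.055, -0.0], [0.055, 0.998, 0.001], [0.0, 0.001, -1.0]]
wrist_force: [-1.4, 5.0, 1.2]
grip_width: 0.0263
grasp_force: 2.5
```

```bash
python3 -m jog '[{"rotation":[0,0,0],"xyz":[0,-0.04,0],"gripper":-0.4},{"rotation":[0,0,0],"xyz":[0,0,0],"gripper":-0.4}]'
python3 -m jog '[{"rotation":[0,0,0],"xyz":[0,-0.03,0],"gripper":-0.4},{"rotation":[0,0,0],"xyz":[0,0,0],"gripper":-0.4}]'
```

```text
clock: 8.2
position: [0.5329, 0.1045, 0.1166]
ee_rot: [[-0.999, 0.055, -0.0], [0.055, 0.999, 0.002], [0.0, 0.002, -1.0]]
wrist_force: [-1.6, 7.5, 0.9]
grip_width: 0.0267
grasp_force: 3.7
clock: 8.4
position: [0.5329, 0.1044, 0.1166]
ee_rot: [[-0.999, 0.054, 0.0], [0.054, 0.999, 0.003], [0.0, 0.003, -1.0]]
wrist_force: [-0.4, 9.5, -0.6]
grip_width: 0.0263
grasp_force: 4.6
```

Jaw is firm at about 9.5 N. A last small push, then back off, lift and turn towards the lever knob.

```bash
python3 -m jog '[{"rotation":[0,0,0],"xyz":[0,-0.02,0],"gripper":-0.4},{"rotation":[0,0,0],"xyz":[0,0,0],"gripper":-0.4}]'
python3 -m jog '[{"rotation":[0,0,0],"xyz":[0,0.15,0],"gripper":-0.4},{"rotation":[0,0,0],"xyz":[0,0.15,0],"gripper":-0.4},{"rotation":[0,0,0],"xyz":[0,0.05,0],"gripper":-0.4},{"rotation":[0,0,0],"xyz":[0,0,0],"gripper":-0.4}]'
python3 -m jog '[{"rotation":[0,0,0],"xyz":[0,0,-0.4],"gripper":-0.4},{"rotation":[0,0,0],"xyz":[0,0,-0.4],"gripper":-0.4},{"rotation":[0,0,0],"xyz":[0,0,-0.4],"gripper":-0.4},{"rotation":[0,0,0],"xyz":[0,0,-0.4],"gripper":-0.4},{"rotation":[0,0,0.12],"xyz":[0,0,-0.4],"gripper":-0.4},{"rotation":[0,0,0.12],"xyz":[0,0,0],"gripper":-0.4},{"rotation":[0,0,0.12],"xyz":[0,0,0],"gripper":-0.4},{"rotation":[0,0,0.12],"xyz":[0,0,0],"gripper":-0.4},{"rotation":[0,0,0.12],"xyz":[0,0,0],"gripper":-0.4},{"rotation":[0,0,0.12],"xyz":[0,0,0],"gripper":-0.4},{"rotation":[0,0,0],"xyz":[0,0,0],"gripper":-0.4}]'; python3 - <<'E'
from bench import observe
import numpy as np
s=observe();print(s["joints"])
R=np.array(s["ee_rot"]);print(R.T@(np.array([.5804,.0065,.177])-s["position"])/.03)
E
```

```text
clock: 8.6
position: [0.5329, 0.1043, 0.1166]
ee_rot: [[-0.999, 0.054, 0.0], [0.054, 0.999, 0.003], [-0.0, 0.003, -1.0]]
wrist_force: [-2.2, 10.3, -1.8]
grip_width: 0.0266
grasp_force: 5.2
clock: 9.0
position: [0.5337, 0.111, 0.1166]
ee_rot: [[-0.998, 0.057, -0.0], [0.057, 0.998, -0.001], [0.0, -0.001, -1.0]]
wrist_force: [-0.6, -0.1, 0.7]
grip_width: 0.0264
grasp_force: 0.0
clock: 10.1
position: [0.5338, 0.1116, 0.1776]
ee_rot: [[-0.689, 0.725, 0.001], [0.725, 0.689, 0.0], [-0.0, 0.001, -1.0]]
wrist_force: [0.1, 0.8, -0.2]
grip_width: 0.0262
grasp_force: 0.0
[-26.17203592  18.83050075   9.56787372 110.78763454  -3.98596161
  50.63881966  28.93789607]
[-3.61046463 -1.28790626  0.01908894]
```

```bash
python3 -m jog '[{"rotation":[0,0,0],"xyz":[-0.72,-0.258,0],"gripper":-0.4},{"rotation":[0,0,0],"xyz":[-0.72,-0.258,0],"gripper":-0.4},{"rotation":[0,0,0],"xyz":[-0.72,-0.258,0],"gripper":-0.4},{"rotation":[0,0,0],"xyz":[-0.72,-0.258,0],"gripper":-0.4},{"rotation":[0,0,0],"xyz":[-0.73,-0.258,0],"gripper":-0.4},{"rotation":[0,0,0],"xyz":[0,0,0.3],"gripper":-0.4},{"rotation":[0,0,0],"xyz":[0,0,0],"gripper":-0.4}]'
python3 - <<'E'
from bench import snapshot
import cv2,numpy as np
a=snapshot("top")["img"][80:240,180:380,::-1];b=snapshot("side")["img"][150:310,200:400,::-1]
cv2.imwrite("pics/c2.png",cv2.convertScaleAbs(cv2.resize(np.hstack([a,b]),None,fx=2,fy=2),alpha=1.5))
E
```

```text
clock: 10.8
position: [0.5793, 0.0065, 0.1667]
ee_rot: [[-0.69, 0.724, -0.002], [0.724, 0.69, 0.0], [0.002, -0.001, -1.0]]
wrist_force: [-0.6, -0.7, -0.4]
grip_width: 0.0263
grasp_force: 0.0
```

View pics/c2.png

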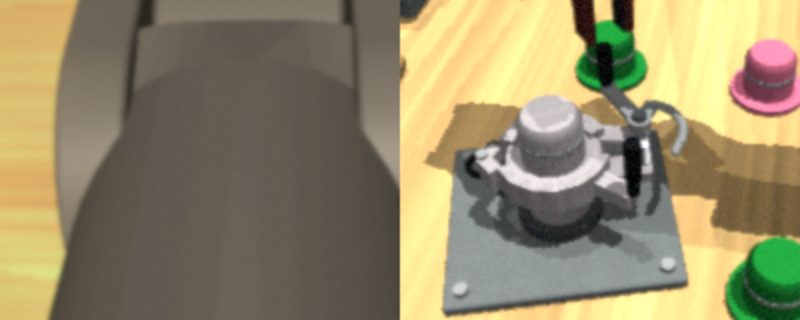

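The side half shows the ring closed round the flanges, with the jaw knob at (633,165). The lever knob top at (603,45) sits between the fingertips at (584,38) and (625,28). I can go down.

```bash
python3 -m jog '[{"rotation":[0,0,0],"xyz":[0,0,0.28],"gripper":-0.4},{"rotation":[0,0,0],"xyz":[0,0,0.28],"gripper":-0.4},{"rotation":[0,0,0],"xyz":[0,0,0.28],"gripper":-0.4},{"rotation":[0,0,0],"xyz":[0,0,0.28],"gripper":-0.4},{"rotation":[0,0,0],"xyz":[0,0,0.28],"gripper":-0.4},{"rotation":[0,0,0],"xyz":[0,0,0.26],"gripper":-0.4},{"rotation":[0,0,0],"xyz":[0,0,0],"gripper":-0.4}]'
python3 -m jog '[{"rotation":[0,0,0.05],"xyz":[0.003,-0.1,0],"gripper":-0.4},{"rotation":[0,0,0.05],"xyz":[0.003,-0.1,0],"gripper":-0.4},{"rotation":[0,0,0.05],"xyz":[0.003,-0.1,0],"gripper":-0.4},{"rotation":[0,0,0.05],"xyz":[0.003,-0.1,0],"gripper":-0.4}]'
```

```text
clock: 11.6
position: [0.5794, 0.0063, 0.1165]
ee_rot: [[-0.689, 0.724, -0.002], [0.724, 0.689, -0.0], [0.001, -0.002, -1.0]]
wrist_force: [0.2, -0.3, 0.2]
grip_width: 0.0265
grasp_force: 0.0
clock: 12.0
position: [0.572, 0.0003, 0.1181]
ee_rot: [[-0.523, 0.853, 0.003], [0.853, 0.523, 0.001], [-0.0, 0.003, -1.0]]
wrist_force: [2.9, 3.4, -4.9]
grip_width: 0.0266
grasp_force: 2.4
```

```bash
cat > st.py <<'E'
from bench import observe
import numpy as np
s=observe();R=np.array(s["ee_rot"]);p=np.array(s["position"]);piv=np.array([.5419,.0459])
k=(p+R[:,1]*(s["grip_width"]/2-.007))[:2]-piv
a=np.degrees(np.arctan2(k[1],k[0]));th=np.load("p.npy")[2]
l=(np.radians(300)+th-np.radians(a)+np.pi)%(2*np.pi)-np.pi
print("lever %.3f r %.4f Ftool %s toolerr(deg) %.1f j7 %.0f t %.1f"%(l,np.hypot(*k),(R.T@s["wrist_force"]).round(1),(np.degrees(np.arctan2(R[1,1],R[0,1]))-a-90+180)%360-180,s["joints"][6],s["clock"]))
E
python3 st.py
python3 -m jog '[{"rotation":[0,0,0.05],"xyz":[0.003,-0.096,0],"gripper":-0.4},{"rotation":[0,0,0.05],"xyz":[0.003,-0.096,0],"gripper":-0.4},{"rotation":[0,0,0.05],"xyz":[0.003,-0.096,0],"gripper":-0.4},{"rotation":[0,0,0.05],"xyz":[0.003,-0.096,0],"gripper":-0.4},{"rotation":[0,0,0.05],"xyz":[0.003,-0.096,0],"gripper":-0.4}]' >/dev/null; python3 st.py
```

```text
lever 0.155 r 0.0552 Ftool [1.4 4.2 4.9] toolerr(deg) -8.5 j7 33 t 12.0
lever 0.416 r 0.0548 Ftool [0.8 4.3 2.4] toolerr(deg) -8.5 j7 21 t 12.5
```

```bash
python3 -m jog '[{"rotation":[0,0,0.04],"xyz":[0.0,-0.096,0],"gripper":-0.4},{"rotation":[0,0,0.04],"xyz":[0.0,-0.096,0],"gripper":-0.4},{"rotation":[0,0,0.04],"xyz":[0.0,-0.096,0],"gripper":-0.4},{"rotation":[0,0,0.04],"xyz":[0.0,-0.096,0],"gripper":-0.4}]' >/dev/null; python3 st.py
python3 -m jog '[{"rotation":[0,0,0.04],"xyz":[0.003,-0.096,0],"gripper":-0.4},{"rotation":[0,0,0.04],"xyz":[0.003,-0.096,0],"gripper":-0.4},{"rotation":[0,0,0.04],"xyz":[0.003,-0.096,0],"gripper":-0.4},{"rotation":[0,0,0.04],"xyz":[0.003,-0.096,0],"gripper":-0.4}]' >/dev/null; python3 st.py
```

```text
lever 0.631 r 0.0548 Ftool [2.6 4.1 2.9] toolerr(deg) -5.8 j7 13 t 12.9
lever 0.835 r 0.0549 Ftool [2.3 4.1 2.9] toolerr(deg) -3.7 j7 4 t 13.3
```

```bash
for i in 1; do python3 -m jog '[{"rotation":[0,0,0.04],"xyz":[0.003,-0.08,0],"gripper":-0.4},{"rotation":[0,0,0.04],"xyz":[0.003,-0.08,0],"gripper":-0.4}]' >/dev/null; python3 st.py
python3 -m jog '[{"rotation":[0,0,0.045],"xyz":[0.003,-0.08,0],"gripper":-0.4},{"rotation":[0,0,0.04],"xyz":[0.003,-0.08,0],"gripper":-0.4}]' >/dev/null; python3 st.py
python3 -m jog '[{"rotation":[0,0,0.04],"xyz":[0.003,-0.08,0],"gripper":-0.4},{"rotation":[0,0,0.04],"xyz":[0.003,-0.08,0],"gripper":-0.4}]' >/dev/null; python3 st.py; done
```

```text
lever 0.920 r 0.0550 Ftool [3.4 4.6 2.5] toolerr(deg) -3.6 j7 -0 t 13.5
lever 0.999 r 0.0552 Ftool [3.2 4.7 1.8] toolerr(deg) -4.2 j7 -5 t 13.7
lever 1.087 r 0.0553 Ftool [2.7 4.6 1.4] toolerr(deg) -3.9 j7 -9 t 13.9
```

```bash
python3 -m jog '[{"rotation":[0,0,0.04],"xyz":[0.02,-0.08,0],"gripper":-0.4},{"rotation":[0,0,0.04],"xyz":[0.02,-0.08,0],"gripper":-0.4}]' >/dev/null; python3 st.py
python3 -m jog '[{"rotation":[0,0,0.04],"xyz":[0.015,-0.08,0],"gripper":-0.4},{"rotation":[0,0,0.04],"xyz":[0.015,-0.08,0],"gripper":-0.4}]' >/dev/null; python3 st.py
python3 -m jog '[{"rotation":[0,0,0.04],"xyz":[0.01,-0.08,0],"gripper":-0.4},{"rotation":[0,0,0.04],"xyz":[0.01,-0.08,0],"gripper":-0.4}]' >/dev/null; python3 st.py
```

```text
lever 1.171 r 0.0552 Ftool [1.  4.5 1.9] toolerr(deg) -4.0 j7 -13 t 14.1
lever 1.254 r 0.0550 Ftool [0.  5.  1.2] toolerr(deg) -4.1 j7 -18 t 14.3
lever 1.341 r 0.0550 Ftool [0.5 4.2 1.1] toolerr(deg) -3.9 j7 -22 t 14.5
```

```bash
python3 -m jog '[{"rotation":[0,0,0.04],"xyz":[0.004,-0.08,0],"gripper":-0.4},{"rotation":[0,0,0.04],"xyz":[0.004,-0.08,0],"gripper":-0.4}]' >/dev/null; python3 st.py
python3 -m jog '[{"rotation":[0,0,0.04],"xyz":[0.004,-0.08,0],"gripper":-0.4},{"rotation":[0,0,0.04],"xyz":[0.004,-0.08,0],"gripper":-0.4}]' >/dev/null; python3 st.py
```

```text
lever 1.414 r 0.0549 Ftool [2.5 8.4 6.5] toolerr(deg) -4.5 j7 -27 t 14.7
lever 1.483 r 0.0547 Ftool [ 3.6 11.4 10.4] toolerr(deg) -5.4 j7 -31 t 14.9
```

```bash
python3 -m jog '[{"rotation":[0,0,0],"xyz":[0,0,0],"gripper":-0.4}]'; python3 st.py
```

```text
clock: 15.0
position: [0.5047, 0.006, 0.1189]
ee_rot: [[0.662, 0.75, 0.008], [0.75, -0.662, -0.002], [0.004, 0.007, -1.0]]
wrist_force: [9.8, -3.9, -7.4]
grip_width: 0.0263
grasp_force: 4.9
lever 1.490 r 0.0547 Ftool [3.5 9.9 7.4] toolerr(deg) -4.9 j7 -31 t 15.0
```

```bash
python3 -m jog '[{"rotation":[0,0,0],"xyz":[0,-0.02,0],"gripper":-0.4}]'|grep gras; python3 st.py
```

```text
grasp_force: 3.2
lever 1.501 r 0.0547 Ftool [2.1 7.1 3.7] toolerr(deg) -4.3 j7 -31 t 15.1
```

```bash
for i in 1; do python3 -m jog '[{"rotation":[0,0,0.01],"xyz":[0,-0.03,0],"gripper":-0.4}]'|grep gras; python3 st.py; python3 -m jog '[{"rotation":[0,0,0.01],"xyz":[0,-0.03,0],"gripper":-0.4}]'|grep gras; python3 st.py; done
```

```text
grasp_force: 4.1
lever 1.522 r 0.0549 Ftool [1.1 8.7 3.7] toolerr(deg) -3.6 j7 -32 t 15.2
grasp_force: 4.9
lever 1.536 r 0.0549 Ftool [3.1 9.7 7. ] toolerr(deg) -3.4 j7 -33 t 15.3
```

```bash
python3 -m jog '[{"rotation":[0,0,0.01],"xyz":[0.01,-0.03,0],"gripper":-0.4}]'|grep gras; python3 st.py
```

```text
grasp_force: 5.8
lever 1.547 r 0.0548 Ftool [ 1.7 11.4  7.6] toolerr(deg) -3.5 j7 -33 t 15.4
```

```bash
python3 -m jog '[{"rotation":[0,0,0.01],"xyz":[0.01,-0.02,0],"gripper":-0.4}]'|grep gras; python3 st.py
```

```text
grasp_force: 6.2
lever 1.544 r 0.0548 Ftool [ 1.6 12.8  8.9] toolerr(deg) -4.2 j7 -34 t 15.5
```

The lever has stopped moving while the force rises, so it is firm. I'll back off now and lift clear.

```bash
python3 -m jog '[{"rotation":[0,0,0],"xyz":[0,0.15,0],"gripper":-0.4},{"rotation":[0,0,0],"xyz":[0,0.15,0],"gripper":-0.4},{"rotation":[0,0,0],"xyz":[0,0.07,0],"gripper":-0.4},{"rotation":[0,0,0],"xyz":[0,0,0],"gripper":-0.4}]'; python3 st.py
python3 -m jog '[{"rotation":[0,0,0],"xyz":[0,0,-0.4],"gripper":-0.4},{"rotation":[0,0,0],"xyz":[0,0,-0.4],"gripper":-0.4},{"rotation":[0,0,0],"xyz":[0,0,-0.6],"gripper":-0.4},{"rotation":[0,0,0],"xyz":[0,0,-0.8],"gripper":-0.4},{"rotation":[0,0,0],"xyz":[0,0,-0.8],"gripper":-0.4},{"rotation":[0,0,0],"xyz":[0,0,-0.8],"gripper":-0.4},{"rotation":[0,0,0],"xyz":[0,0,0],"gripper":-0.4}]'
python3 - <<'E'
from bench import snapshot
import cv2,pickle
d=snapshot("side");pickle.dump({"side":d},open("s1.pkl","wb"))
cv2.imwrite("pics/c3.png",cv2.convertScaleAbs(cv2.resize(d["img"][150:310,200:400,::-1],None,fx=3.5,fy=3.5,interpolation=cv2.INTER_CUBIC),alpha=1.5))
E
```

```text
clock: 15.9
position: [0.5066, 0.0024, 0.1178]
ee_rot: [[0.691, 0.723, -0.0], [0.723, -0.691, 0.0], [-0.0, -0.0, -1.0]]
wrist_force: [-0.4, 0.4, -0.2]
grip_width: 0.0267
grasp_force: 0.0
lever 1.424 r 0.0569 Ftool [ 0.  -0.5  0.2] toolerr(deg) -11.0 j7 -33 t 15.9
clock: 16.6
position: [0.5085, 0.0026, 0.2357]
ee_rot: [[0.691, 0.723, 0.006], [0.723, -0.691, 0.002], [0.006, 0.003, -1.0]]
wrist_force: [0.3, 0.5, 0.7]
grip_width: 0.0264
grasp_force: 0.0
```

View pics/c3.png

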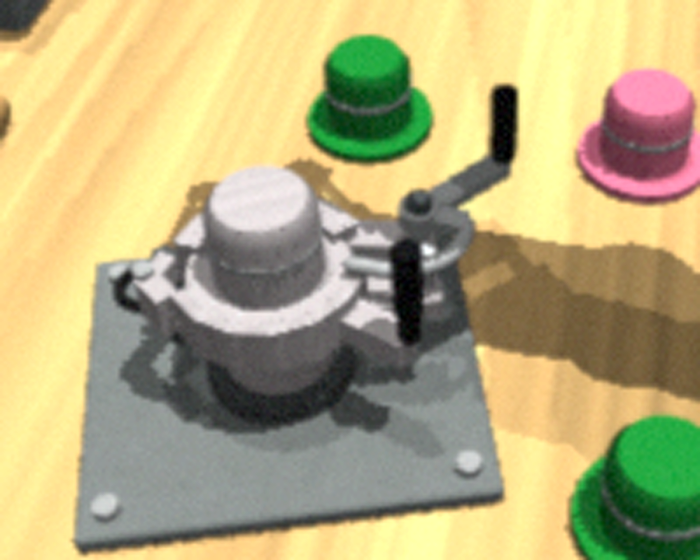

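The hook passes round the pin at crop (430,255), the lever knob is at (504,125) and the jaw is closed. I'll check the lever angle from that pixel and then hand in.

```bash
python3 - <<'E'
import pickle,numpy as np
from fit import *
d=pickle.load(open("s1.pkl","rb"))["side"];p=np.load("p.npy")
for l in(1.35,1.4,1.45,1.5,1.55):
    q=p.copy();q[4]=l;q[3]=-.025;print(l,(proj(d,pts(q)["lev"])-[200,150])*3.5,(proj(d,pts(q)["knob"])-[200,150])*3.5)
E
```

```text
1.35 [489.13658731 115.15009654] [407.80720913 279.68812286]
1.4 [493.49000119 117.43009744] [407.80720913 279.68812286]
1.45 [497.6818162  119.85457438] [407.80720913 279.68812286]
1.5 [501.70184232 122.4192682 ] [407.80720913 279.68812286]
1.55 [505.5400621  125.11959191] [407.80720913 279.68812286]
```

The lever reads about 1.52 after release, and the jaw knob is where the snug jaw should put it.

```bash
python3 -c "
from bench import hand_in
print(hand_in())"
```

```text
the job is handed in; nothing more can be done
None
```

I handed the job in at about 17 s. The ring was pushed snug at about 10 N, and the lever went firm at about 1.54 rad; the last push read 12.8 N, close to the 13 N overstrain limit. After release the lever held at about 1.52 rad with the hook round the pin and the arm clear.

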